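Time and pin the stainer's drive pulley

ROBOT

A 6-joint arm with a two-finger parallel gripper is mounted at the origin on a cart in front of the work surface, level with it; the furniture and walls round the work are solid. World frame = base frame: x ahead of the robot, y to its left, z up, the work surface at z = 0. Lengths are in mm, angles in degrees, forces in N, time in s.
With the tool pointing down it reaches from about 350 to 850 mm from the base axis. Payload 8.1 kg.
Tool frame: the origin (TCP) lies at the very end of the fingers, on their centre line; the grasp point (between the pads) lies 19 mm behind it (pinch_z is the z of the grasp point in the tool frame, in mm); z points along the fingers, y is the direction in which the jaws open and shut (so a half turn about z gives the same grasp; the last joint's range is limited). The gripper opens to 85 mm and grips with 20 to 120 N. Pads are 22 mm wide; open, the fingers measure 114 mm over their backs; the gripper's body (76 mm by 85 mm) begins 54 mm behind the grasp point. The pads swing forward as they close: fully open they stand 13 mm farther back than shut.
Start: joints at [71.081, 7.471, 85.268, -0, 87.261, -4.893], TCP at [145.395, 582.122, 231.292] pointing down, gripper open.
Joint ranges: [-169.43, 169.43], [-51.17, 129.36], [1.28, 143.12], [-76.62, 256.62], [0, 156.53], [-152.29, 152.29]. Speed limits (degrees/s): [136.94, 136.94, 159.86, 180, 180, 180].

INTERFACE

Orientations are given as [roll, pitch, yaw] about the fixed x, y, z axes, in that order (R = Rz(yaw) Ry(pitch) Rx(roll)).
In Python, from bench import * gives the robot as it stands.
- The arm moves only by the shell command python3 -m creep 'ROWS' [FORCE]. ROWS is a JSON object of lists of equal length, an entry for each row: "translation": the shift along the tool's x, y, z in mm, a list of three; "rotation": the turn, a rotation vector about the tool's x, y, z in rad, a list of three; "claw": the finger opening in mm, from 0 to 85.4. In form: {"translation": [[dx, dy, dz], ...], "rotation": [[ax, ay, az], ...], "claw": [claw, ...]}. A call has 1 to 10 rows; each row shifts and turns the commanded pose from where the row before left it, along the tool's axes as they then stand; what a row does not reach is not made up. A row lasts 1/10 s, in which the tool goes at most 50 mm and 8.59 degrees, less where a joint would pass 70% of its speed; a pose out of reach is approached as far as the arm can. A call is refused whole if a number of a shift passes 50 or a number of a turn 0.15, either way. A call with a gripper value outside its range is refused whole. The fingers move at their own pace and stop on an object; FORCE is the grip in N (left out, the last holds). Time passes only in rows, so rows that do not move let the fingers close. It gives the time, the measured TCP pose, the force and the opening at its end, in the units of the state.
- sense(): the state, without advancing time (a new reading comes with each control period).
- snapshot(name): name is "side" or "top"; returns a dict with "frame" (384x512x3 uint8, red, green, blue), "intrinsics" (3x3 intrinsics, pixels), "extrinsics" (4x4, takes a point from camera to world coordinates). Camera axes: x right, y up, looking along -z (the intrinsics and any distortion apply to the point x, -y, -z); pixel columns grow to the right and rows downward; lengths in mm; the calibration is good to about 2 mm. A picture is of the moment at which its call begins. There is no depth.
- hand_in(): hands the job in, once; it reports no verdict.
The state is a dict: "time": time; "joint_pos": joint angles; "qd": joint speeds; "joint_efforts": joint torques, N m; "tool_pos": TCP position; "tcp_rot": TCP orientation; "ft_force": force on the tool from outside, world axes, zero at the start; "wrist_torque": the same for the moment, N m; "finger_gap": finger opening in mm.
Only numpy, scipy, OpenCV 4.12 (cv2) and the standard library are available. Lean on these libraries where they do the work, as an engineer would, in place of code of your own. Each camera call takes 0.05 s, during which the arm holds its last target.

TASK

Take the steel timing pin from its grey stand and set it upright in the guide on the bracket over the toothed pulley, so that its tip rides on the pulley's face. Then turn the pulley by its rim until its engraved mark comes to face the fixed pointer, and feel slowly to and fro there (the mark shows the place only to within about a centimetre) until the pin drops fully home, with its head down on the guide and the pulley locked. Be gentle: do not ram the pin, stop turning as soon as it drops rather than wrench the pulley against it, let go at the end, and leave the other things on the trolley where they are.

Things in the scene. Friction and masses are not known exactly. Their poses are not given: they have to be found in the camera images.
- drive_unit: Fixed drive unit on a plate 172x150x10 mm (x -75 to 97, y -75 to 75 mm) carrying a flat toothed pulley on an upright axle. Origin on the axle line at the trolley top (z 0), z up, x from the axle to the bracket, which stands behind the pulley (yaw within 0.35 rad of the robot's). Bracket: post 16x34 mm at x = 79 mm, arm 22 mm wide over the rim, z 56 to 64 mm, carrying the guide.
- pulley: Pulley, its frame is the unit's when its mark meets the pointer; turns about z, stiffly (0.18 N m, 3 N at the rim), stays where left, can turn 0.7 rad past. Rim: upright wall, radius 54 to 62 mm, top at z 54 mm, smooth for 20 mm down, to be pinched from above, one finger inside. Face inside it at z 32 mm; hub of radius 13 mm up to z 42 mm.
- index (a point): Centre of the square steel index plate (top at z 32 mm, 75 mm square, on the axle) clamped on the pulley's web and forming its face. It has the one round hole, 10.2 mm wide and 12 mm deep, at radius 36 mm. It is clamped by eye: the hole comes under the guide with the mark up to 0.15 rad (9 mm at the rim) to either side of the pointer, differently each time. This point does not show where the hole is.
- mark (a point): Outer end of the engraved mark, a dark line 2.4 mm wide across the top of the pulley's rim and down its outside: radius 62 mm, z 54 mm. It turns with the pulley. It starts 0.45 to 1.0 rad counter-clockwise (seen from above) of the pointer, so the pulley must turn clockwise.
- pointer (a point): The spot on the rim's outer edge (radius 62 mm, z 54 mm) that the fixed dark steel pointer points at. The pointer sits on a grey post (radius 72 to 84 mm, 60 mm high) on the unit's left, 80 degrees counter-clockwise of the bracket about the axle.
- guide_mouth (a point): Centre of the guide's bore at the top (z 64 mm). The guide is a steel block 22x22 mm, z 36 to 64 mm, at x = 36 mm, y = 0 of the unit; bore upright, 10.2 mm wide, 1.5 mm chamfer, open below.
- timing_pin: Loose steel pin, 90 g. Origin at the tip's centre, z to the head. Stem 9 mm thick, 43 mm long, tip chamfered to 7.8 mm; dark head 20 mm wide, 24 mm high. Starts upright in the stand, tip at z 6 mm. In the guide the tip rides on the pulley's face at z 32 mm; it drops by its weight when the hole is within 1 mm, locking the pulley (keep under 10 N then); home, its head rests on the guide, tip at z 21 mm.
- pin_stand: Fixed grey block 46x46x30 mm with one socket 10.4 mm wide, in which the pin stands; origin under its centre.
- carton_tr_0: Bystander, loose: white carton 50x55x95 mm with a band round its foot; origin under its centre.
- tub_white: Bystander, loose: white tub, 152 mm across, 136 mm high; origin under its centre.
- tub_red_lid: Bystander, loose: white tub with a red lid, 130 mm across, 110 mm high; origin under its centre.
- dropper_bottle_2: Bystander, loose: brown dropper bottle, 38 mm across, 103 mm high; origin under its centre.
- strip_pot: Bystander, loose: pot with a black screw cap, 43 mm across, 87 mm high; origin under its centre.
- bench_timer: Bystander, loose: bench timer 62x66x21 mm; origin under its centre.
- coverslip_box: Bystander, loose: square box 52x52x23 mm; origin under its centre.
- petri_dish: Bystander, loose: petri dish, 60 mm across, 15 mm high; origin under its centre.
- forceps: Bystander, loose: steel forceps, 127 mm long, lying flat; origin under its centre.

How it is judged:
By the outcome, as a careful person would: the job done as asked, in the order asked, and still so for the second after the job is handed in, with the robot touching nothing.
It also fails if it takes over 67 s, if anything falls off the work surface, if the arm or the gripper's body presses on something with over 40 N, if the wrist force passes 120 N, or if a joint passes its speed limit or range.

## Working session

There is one attempt and no reset: what is moved stays moved. The work goes in short steps, Python scripts to look and compute and a shell command to move; the robot and the scene stay as the last step left them, time stands still between calls to the robot, and variables do not carry over. Pictures are saved under pics/ and viewed, and the job is handed in when it is done.

```bash
ls; mkdir -p pics
python3 - <<'E'
from bench import *
import cv2
for n in("side","top"):
    s=snapshot(n); cv2.imwrite(f"pics/{n}0.png",cv2.resize(s["frame"][:,:,::-1],(800,600),interpolation=cv2.INTER_CUBIC)); print(n,s["intrinsics"],s["extrinsics"],[k for k in s])
print(sense())
E
```

```text
pics
side [[361.57179239   0.         257.23304855]
 [  0.         361.57179239 189.38786301]
 [  0.           0.           1.        ]] [[ 9.36653288e-01  2.29491585e-01 -2.64602023e-01  2.79639410e+02]
 [-3.50077934e-01  6.37602785e-01 -6.86227462e-01 -6.36448952e+02]
 [ 1.12275590e-02  7.35388538e-01  6.77552685e-01  7.01986689e+02]
 [ 0.00000000e+00  0.00000000e+00  0.00000000e+00  1.00000000e+00]] ['frame', 'intrinsics', 'extrinsics']
top [[469.95005837   0.         263.14488055]
 [  0.         469.95005837 183.59610594]
 [  0.           0.           1.        ]] [[ 1.39819598e-02  9.97254424e-01 -7.27194523e-02  4.42643528e+02]
 [-9.99893783e-01  1.36455619e-02 -5.12074411e-03 -9.72198021e+00]
 [-4.11438693e-03  7.27833263e-02  9.97339290e-01  1.26727343e+03]
 [ 0.00000000e+00  0.00000000e+00  0.00000000e+00  1.00000000e+00]] ['frame', 'intrinsics', 'extrinsics']
{'time': 0.1, 'joint_pos': array([ 7.10813525e+01,  7.50911005e+00,  8.53247820e+01, -6.45996221e-04,
        8.72604519e+01, -4.89418986e+00]), 'qd': array([ 0.10477909, -0.18627784, -0.06854279, -0.00964527,  0.06361163,
       -0.03776833]), 'joint_efforts': array([ 4.18746267e-04, -5.70943701e+01, -5.01949096e+01, -1.22959409e-04,
        7.73942156e-03, -6.41141651e-05]), 'tool_pos': array([145.23351845, 581.6445268 , 230.35004246]), 'tcp_rot': array([-1.79905945e+02, -7.40618132e-03,  1.65975568e+02]), 'ft_force': array([-0.63022687,  0.21551655, -0.20401494]), 'wrist_torque': array([ 0.00991366,  0.01582441, -0.02447556]), 'finger_gap': 85.22747010934285}
```

View pics/side0.png

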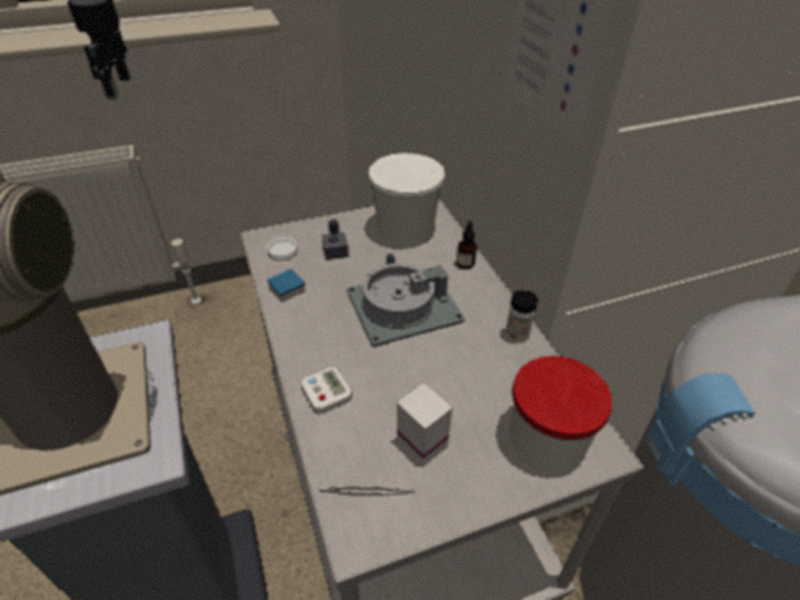

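View pics/top0.png

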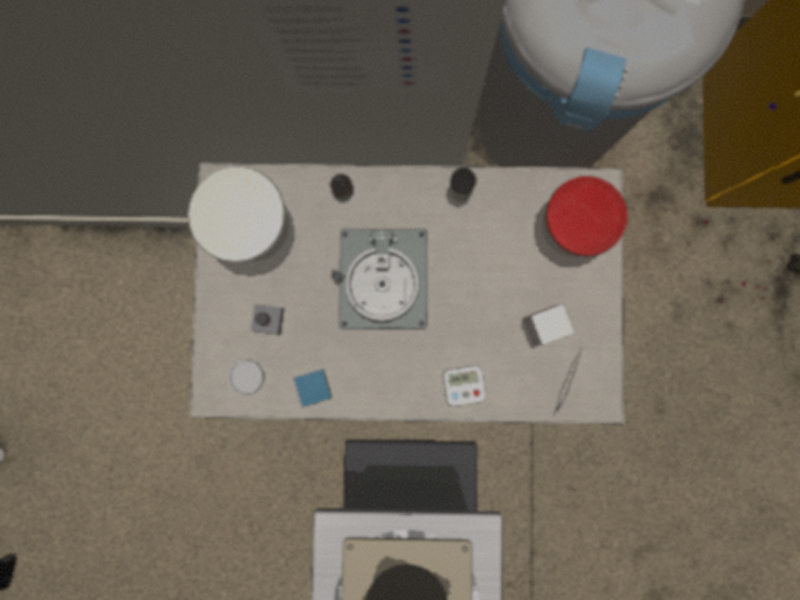

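The top view shows the drive unit (plate at about 340-427, 230-328), the stand with the dark pin head at (265, 319), and the pointer post at (337, 276). I'll zoom in on these.

```bash
cat > h.py <<'E'
from bench import *
import cv2, numpy as np
def ray(s,u,v):
    K=np.array(s["intrinsics"]);E=np.array(s["extrinsics"])
    d=np.linalg.inv(K)@[u,v,1]; d=np.array([d[0],-d[1],-d[2]])
    return E[:3,3],E[:3,:3]@d
def onz(s,u,v,z):
    o,d=ray(s,u,v); return o+d*(z-o[2])/d[2]
def proj(s,p):
    K=np.array(s["intrinsics"]);E=np.array(s["extrinsics"])
    c=E[:3,:3].T@(np.array(p)-E[:3,3]); c=np.array([c[0],-c[1],-c[2]]); q=K@c; return q[:2]/q[2]
def crop(s,name,u0,v0,w,h,k):
    f=s["frame"][v0:v0+h,u0:u0+w,::-1]
    cv2.imwrite(name,cv2.resize(f,(w*k,h*k),interpolation=cv2.INTER_CUBIC))
E
python3 - <<'E'
from h import *
s=snapshot("top"); np.savez("top0.npz",**s); crop(s,"pics/topA.png",150,135,130,90,6)
s=snapshot("side"); np.savez("side0.npz",**s); crop(s,"pics/sideA.png",165,130,135,95,6-1)
E
```

```text
(no output)
```

View pics/topA.png

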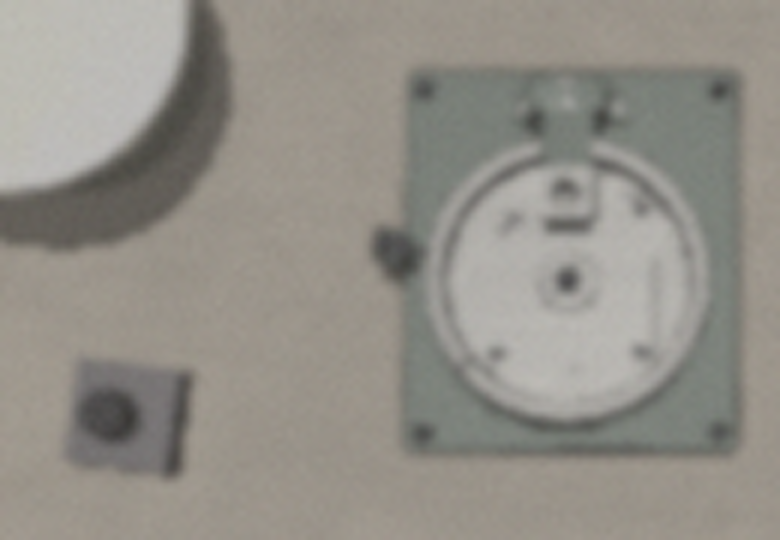

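View pics/sideA.png

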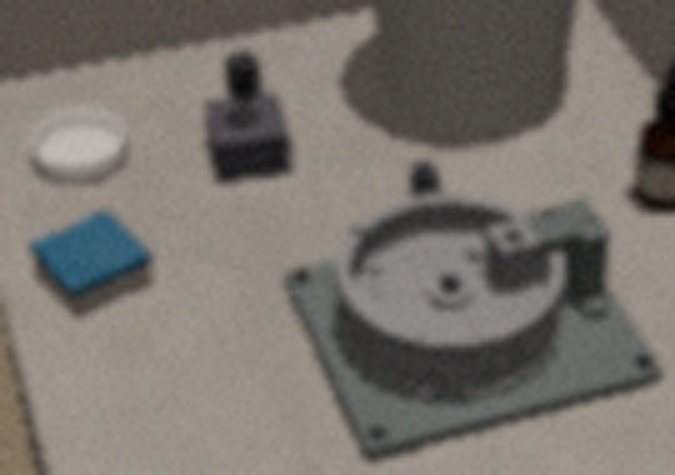

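The crop shows a dark line across the rim at (467, 362), which I take to be the mark. The pin head is at (107, 413), the guide bore at (565, 188) and the pointer tip at about (418, 255).

Run:
```python
from h import *
T=dict(np.load("top0.npz"));S=dict(np.load("side0.npz"))
f=T["frame"].astype(int)
g=((f[...,1]-f[...,0])>3); m=np.zeros_like(g); m[140:215,210:280]=g[140:215,210:280]
m=m.astype(np.uint8)*255; m=cv2.morphologyEx(m,cv2.MORPH_OPEN,np.ones((2,2)))
pts=np.argwhere(m>0)[:,::-1].astype(np.float32)
cn,_=cv2.findContours(m,cv2.RETR_EXTERNAL,cv2.CHAIN_APPROX_NONE); c=max(cn,key=cv2.contourArea)
r=cv2.minAreaRect(c); b=cv2.boxPoints(r); print("rect",r)
W=np.array([onz(T,*p,10)[:2] for p in b]); print(W.round(1)); print(np.linalg.norm(W[1]-W[0]),np.linalg.norm(W[2]-W[1]))
for i in range(4):
    e=W[(i+1)%4]-W[i]; print(np.degrees(np.arctan2(e[1],e[0])).round(2))
print('centre',W.mean(0))
U=lambda x,y,k,u0,v0:((x+.5)/k-.5+u0,(y+.5)/k-.5+v0)
t=lambda x,y,z:onz(T,*U(x,y,6,150,135),z)[:2].round(1)
sd=lambda x,y,z:onz(S,*U(x,y,5,165,130),z)[:2].round(1)
print("screws",[t(*p,10) for p in((424,90),(719,91),(424,433),(718,432))],[sd(*p,10) for p in((300,276),(377,432),(645,362))])
print("rim ctr from extents", t((428+709)/2,(140+424)/2,54))
print("hub",t(568,280,42), sd(450,284,42))
print("mark",t(462,365,54),"bore",t(565,188,64),sd(512,238,64))
print("pin head",t(107,413,73),sd(242,62,73)); print("stand top", t(127,413,30))
# masked pin head
g=cv2.cvtColor(T["frame"],cv2.COLOR_RGB2GRAY).astype(float)
sub=g[196:212,160:178]; print(sub.astype(int))
```

```text
rect ((262.2965393066406, 179.44139099121094), (23.751007080078125, 61.287567138671875), 4.763641834259033)
[[465.7  36.5]
 [630.4  25.4]
 [625.9 -38.5]
 [461.3 -26.8]]
165.0901160150991 64.06055086054135
-3.84
-94.04
175.96
86.04
centre [545.85466888  -0.85191753]
screws [array([624.7, 113.7]), array([626. , -18.9]), array([470.7, 110.6]), array([472.9, -20.4])] [array([468.8, 114.1]), array([471.6, -16.5]), array([625.4, -16.7])]
rim ctr from extents [535.7  45.3]
hub [537.5  46.1] [534.8  45.6]
mark [499.2  90.6] bore [575.3  47. ] [570.7  46.3]
pin head [475.9 239.1] [474.1 241. ]
stand top [477.2 239.2]
[[155 149 136 125 117 117 117 120 117 118 119 122 124 126 127 129 131 133]
 [151 146 135 123 114 117 116 117 117 116 118 117 121 117 118 119 119 119]
 [150 147 134 122 114 115 115 114 112 115 113 118 117 116 117 116 120 118]
 [152 144 130 121 112 106 104 102 100 105 109 114 116 118 117 116 118 118]
 [153 142 127 115 104  94  86  89  82  83  91  99 109 115 117 117 117 116]
 [149 143 124 107  92  80  79  74  74  73  73  82 100 114 117 117 119 117]
 [151 141 119  97  82  78  77  77  77  71  68  70  88 105 116 120 120 114]
 [151 138 113  92  78  74  73  77  76  77  65  64  75  98 113 116 118 117]
 [150 136 113  91  82  78  74  78  79  72  66  58  72  97 113 117 118 116]
 [146 134 115  93  83  74  79  73  73  72  65  59  76  94 112 118 118 113]
 [145 132 114 102  89  77  76  74  70  66  63  67  82  99 112 120 117 115]
 [141 128 117 111 103  93  82  72  68  63  70  80  93 108 115 115 118 111]
 [138 128 119 115 112 108  98  90  82  85  86  97 107 114 118 118 116 110]
 [139 124 117 111 114 112 112 107 106 106 108 110 116 117 117 118 116 107]
 [136 122 116 114 114 119 114 117 114 115 117 116 116 117 119 119 115 103]
 [139 128 119 115 114 114 114 114 114 116 115 116 117 116 119 116 116 100]]
```

```bash
python3 -m creep '{"translation":[[0,0,0],[0,0,0],[0,0,0],[0,0,0],[0,0,0],[0,0,0],[0,0,0],[0,0,0],[0,0,0],[0,0,0]],"rotation":[[0,0,0.147],[0,0,0.147],[0,0,0.147],[0,0,0.147],[0,0,0.147],[0,0,0.147],[0,0,0.147],[0,0,0.147],[0,0,0.147],[0,0,0.003]],"claw":[45,45,45,45,45,45,45,45,45,45]}' 30
python3 -c "
from bench import *; print(sense())"
```

```text
time: 1.2
tool_pos: [145.3, 582.0, 231.0]
tcp_rot: [-180.0, 0.0, 89.9]
ft_force: [0.0, 0.1, -0.2]
finger_gap: 45.1
{'time': 1.2, 'joint_pos': array([ 7.10818187e+01,  7.48265065e+00,  8.52845480e+01, -1.11443727e-04,
        8.72604627e+01,  7.12278431e+01]), 'qd': array([-4.16262231e-03,  4.57796153e-03, -9.11168622e-02,  2.55526919e-02,
        8.18842491e-02, -8.41484595e+00]), 'joint_efforts': array([-3.63502579e-03, -5.69786417e+01, -5.01184344e+01,  7.01507233e-04,
        2.75689526e-03,  2.74058908e+00]), 'tool_pos': array([145.34185476, 581.98609837, 231.01172235]), 'tcp_rot': array([-1.79991204e+02,  2.62257510e-02,  8.98539830e+01]), 'ft_force': array([ 0.02325577,  0.10735608, -0.18963901]), 'wrist_torque': array([ 0.01186125, -0.02553094,  0.08234141]), 'finger_gap': 45.06121254216852}
```

```bash
python3 -m creep '{"translation":[[-34.1,33,9],[-34.1,33,9],[-34.1,33,9],[-34.1,33,9],[-34.1,33,9],[-34.1,33,9],[-34.1,33,9],[-34.1,33,9],[-34.1,33,9],[-34.1,33,9]],"rotation":[[0,0,0],[0,0,0],[0,0,0],[0,0,0],[0,0,0],[0,0,0],[0,0,0],[0,0,0],[0,0,0],[0,0,0]],"claw":[45,45,45,45,45,45,45,45,45,45]}'
python3 -m creep '{"translation":[[0,0,0]],"rotation":[[0,0,0]],"claw":[45]}'
python3 - <<'E'
from h import *
s=snapshot("side"); crop(s,"pics/s1.png",165,80,130,110,6)
s=snapshot("top"); crop(s,"pics/t1.png",130,160,100,80,6)
print(sense()["tool_pos"],sense()["tcp_rot"])
E
```

```text
time: 2.2
tool_pos: [476.5, 239.5, 141.1]
tcp_rot: [180.0, -0.0, 90.3]
ft_force: [0.5, 0.8, 0.2]
finger_gap: 44.9
time: 2.3
tool_pos: [478.0, 236.5, 140.0]
tcp_rot: [-180.0, 0.1, 90.0]
ft_force: [-0.2, 0.2, 0.6]
finger_gap: 44.7
[475.73228775 240.00479665 140.80687371] [-1.79936631e+02  8.38943340e-03  9.00435207e+01]
```

View pics/s1.png

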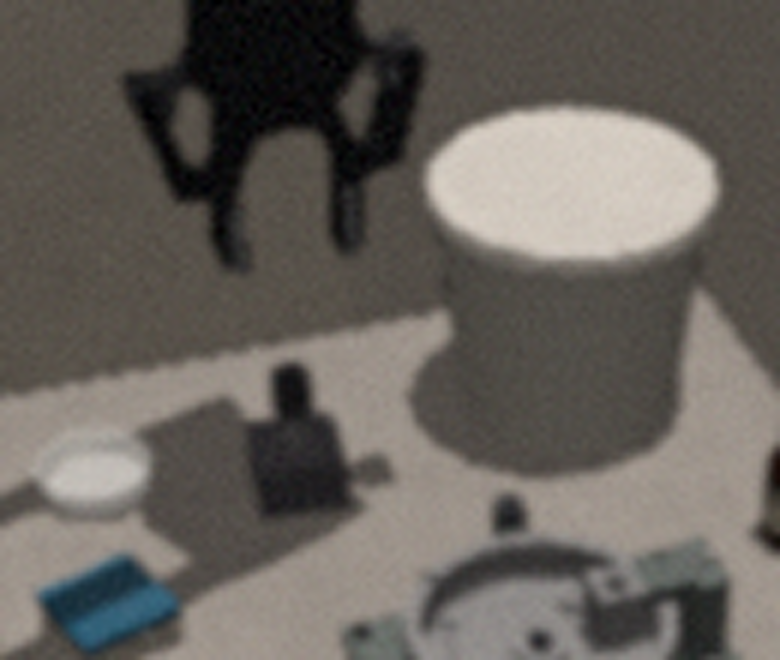

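View pics/t1.png

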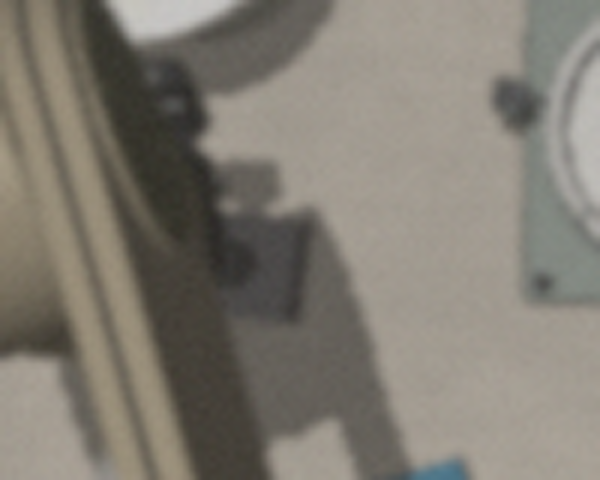

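```bash
python3 -m creep '{"translation":[[0.6,-0.4,14],[0,0,14],[0,0,14],[0,0,14],[0,0,14],[0,0,12],[0,0,10],[0,0,6],[0,0,0],[0,0,0]],"rotation":[[0,0,0],[0,0,0],[0,0,0],[0,0,0],[0,0,0],[0,0,0],[0,0,0],[0,0,0],[0,0,0],[0,0,0]],"claw":[45,45,45,45,45,45,45,45,45,45]}'
python3 - <<'E'
from h import *
s=snapshot("side"); crop(s,"pics/s2.png",165,80,130,110,6)
print(sense()["tool_pos"],sense()["ft_force"])
E
```

```text
time: 3.4
tool_pos: [475.3, 241.8, 43.6]
tcp_rot: [180.0, -0.0, 90.0]
ft_force: [0.1, 0.3, -0.8]
finger_gap: 45.0
[475.56882304 241.89765739  43.94835494] [-0.20918855  0.43603818  0.99635408]
```

View pics/s2.png

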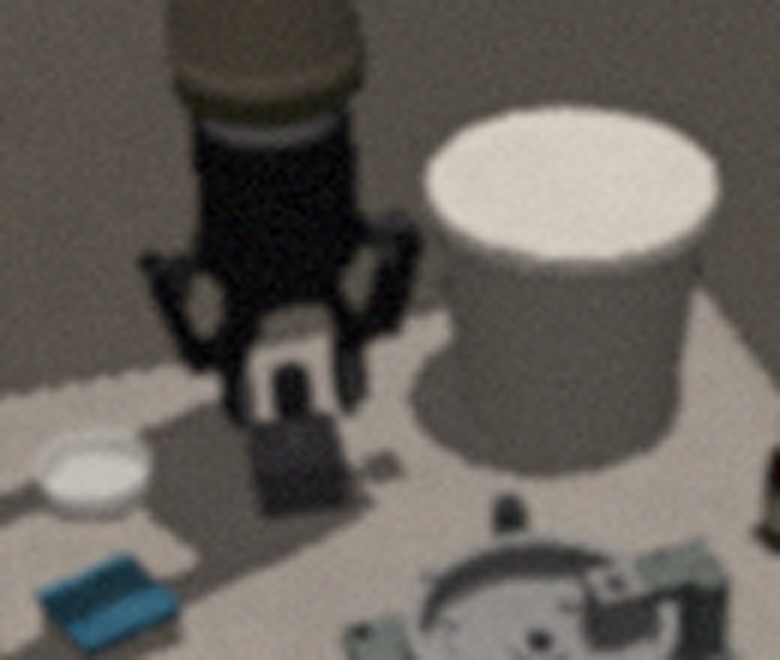

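```bash
python3 -m creep '{"translation":[[-0.9,0,1],[0,0,0],[0,0,0],[0,0,0],[0,0,0],[0,0,0],[0,0,0],[0,0,0]],"rotation":[[0,0,0],[0,0,0],[0,0,0],[0,0,0],[0,0,0],[0,0,0],[0,0,0],[0,0,0]],"claw":[30,24,21,16,14,14,14,14]}' 30
python3 -c "
from bench import *; s=sense();print(s['tool_pos'],s['ft_force'],s['wrist_torque'],s['finger_gap'])"
```

```text
time: 4.25
tool_pos: [475.1, 240.9, 42.6]
tcp_rot: [180.0, -0.0, 90.0]
ft_force: [-1.4, -0.7, 5.1]
finger_gap: 18.3
[475.13703793 240.93060037  42.61353706] [-1.43102587 -0.69086768  5.143942  ] [-0.05454905  0.46227356  0.01423107] 18.278186113706276
```

```bash
python3 -m creep '{"translation":[[0,0,-2],[0,0,-4],[0,0,-6],[0,0,-8],[0,0,-10],[0,0,-10],[0,0,-10],[0,0,-6],[0,0,-4],[0,0,0]],"rotation":[[0,0,0],[0,0,0],[0,0,0],[0,0,0],[0,0,0],[0,0,0],[0,0,0],[0,0,0],[0,0,0],[0,0,0]],"claw":[14,14,14,14,14,14,14,14,14,14]}' 30
python3 - <<'E'
from h import *
s=snapshot("side"); crop(s,"pics/s3.png",165,60,130,110,6)
print(sense()["tool_pos"],sense()["ft_force"],sense()["finger_gap"])
E
```

```text
time: 5.25
tool_pos: [475.4, 241.0, 103.0]
tcp_rot: [179.9, -0.0, 90.0]
ft_force: [-0.2, 0.6, -1.5]
finger_gap: 19.5
[475.03993004 240.84557924 102.40643986] [-0.68802465 -0.68993588 -0.78123339] 19.04323319352114
```

View pics/s3.png

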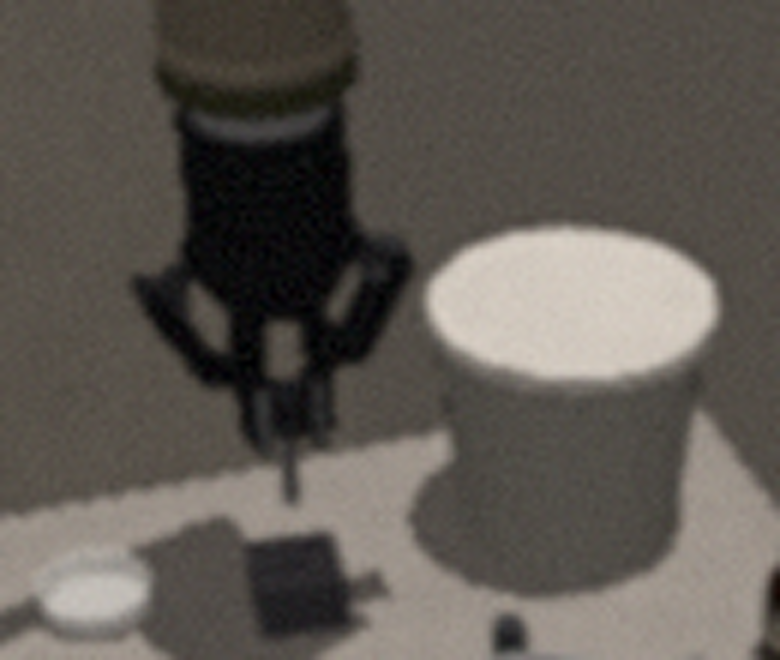

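```bash
python3 -m creep '{"translation":[[-10,5,-10],[-24,12,-8],[-28,14,-2],[-30,15,0],[-30,15,0],[-28,14,0],[-24,12,0],[-14,8,0],[-6.4,3,0],[0,0,0]],"rotation":[[0,0,0],[0,0,0],[0,0,0],[0,0,0],[0,0,0],[0,0,0],[0,0,0],[0,0,0],[0,0,0],[0,0,0]],"claw":[14,14,14,14,14,14,14,14,14,14]}' 30
python3 -m creep '{"translation":[[0,0,0],[0,0,0]],"rotation":[[0,0,0],[0,0,0]],"claw":[14,14]}' 30
python3 - <<'E'
from h import *
s=snapshot("side"); np.savez("s4.npz",**s); crop(s,"pics/s4.png",200,100,110,90,7)
s=snapshot("top"); np.savez("t4.npz",**s);crop(s,"pics/t4.png",190,130,110,90,7)
print(sense()["tool_pos"],sense()["ft_force"],sense()["finger_gap"],sense()["tcp_rot"])
E
```

```text
time: 6.3
tool_pos: [573.1, 45.9, 122.3]
tcp_rot: [-180.0, -0.0, 89.9]
ft_force: [0.1, 0.7, -0.4]
finger_gap: 18.7
time: 6.5
tool_pos: [572.5, 47.5, 122.2]
tcp_rot: [-180.0, -0.0, 90.1]
ft_force: [-0.4, 0.1, -0.3]
finger_gap: 19.2
[572.66048933  47.40948499 122.3204065 ] [ 0.22751183 -0.06603061 -1.22386963] 18.67411953485657 [-1.79992953e+02 -8.29837958e-03  9.00799217e+01]
```

View pics/s4.png

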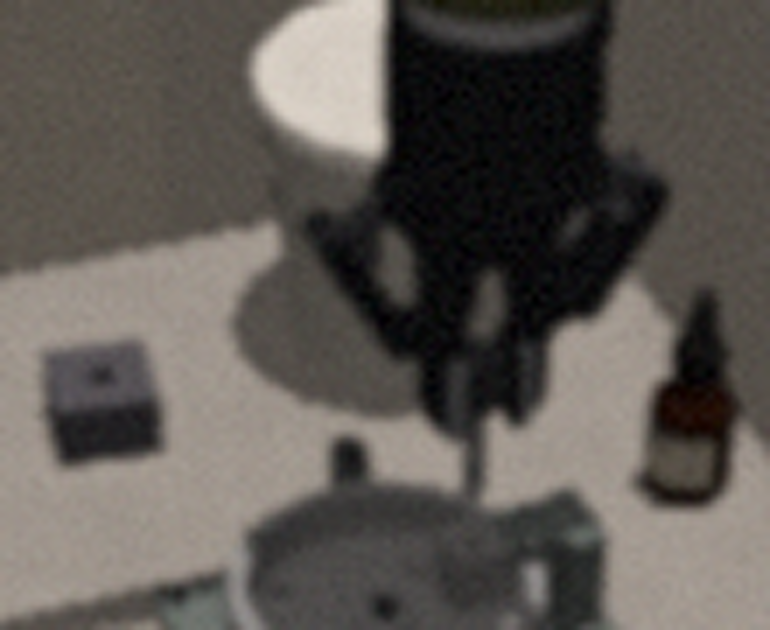

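View pics/t4.png

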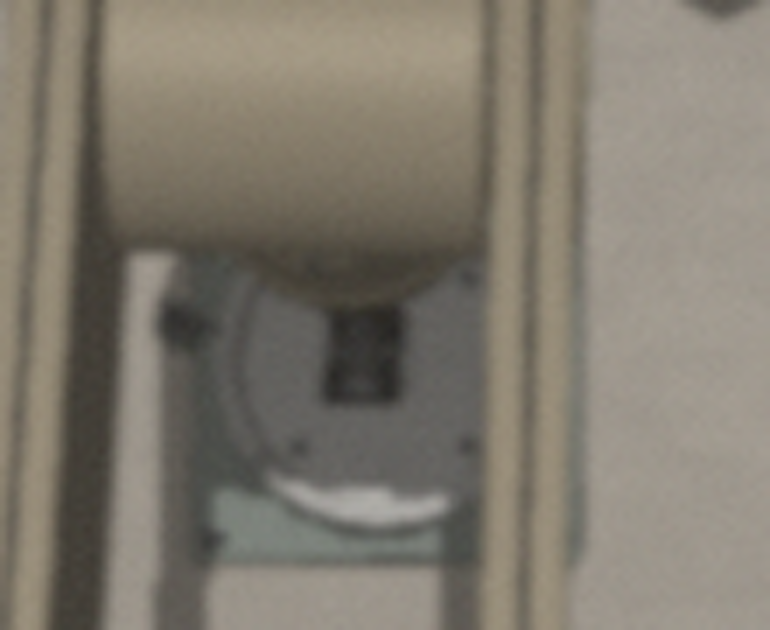

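Run:
```python
from h import *
S=dict(np.load("s4.npz"));S0=dict(np.load("side0.npz"))
print(onz(S,267.3,169.9,85.6), proj(S,[572.8,47,85.6]), proj(S,[573,46.5,64]))
P=np.array([sense()["tool_pos"] for _ in range(5)]);print(P)
g=cv2.cvtColor(S["frame"],cv2.COLOR_RGB2GRAY); print(g[160:176,258:278])
g=cv2.cvtColor(S0["frame"],cv2.COLOR_RGB2GRAY); print(g[170:186,258:278])
```

```text
[572.60432228  50.74188591  85.6       ] [267.88622257 170.7269832 ] [267.77433964 176.9706098 ]
[[572.66048933  47.40948499 122.3204065 ]
 [572.66048933  47.40948499 122.3204065 ]
 [572.66048933  47.40948499 122.3204065 ]
 [572.66048933  47.40948499 122.3204065 ]
 [572.66048933  47.40948499 122.3204065 ]]
[[145 147 126  92  50  39  45  50  40  41  63 103 142 136 104  72  78 111
  139 154]
 [154 151 148 125  90  64  52  53  46  48  67 109 141 153 132 121 126 138
  150 152]
 [154 158 158 150 130 108  83  71  57  48  70 109 146 155 155 146 150 148
  155 158]
 [154 161 154 159 154 138 124 105  86  57  71 109 147 155 156 155 152 152
  152 151]
 [156 159 161 154 160 152 150 130  91  66  72 111 146 154 156 156 157 152
  155 153]
 [155 156 156 160 158 160 156 133  92  66  72 114 146 159 151 155 150 151
  152 150]
 [156 157 157 155 157 156 156 133  91  57  72 110 145 158 151 158 152 149
  155 151]
 [154 157 156 156 158 159 155 137  89  55  68 119 147 154 153 153 156 157
  156 152]
 [141 143 144 142 147 153 153 136  89  58  74 111 149 159 158 157 154 157
  153 156]
 [100 107 106 112 118 135 1
[... 1229 characters left out ...]
  88  91
   82  73]
 [135 135 131 116  86  83 100 113 107  91  94 102 113 114  97  76  68  58
   59  53]
 [127 121 128 115  83  63  85 106 112 103  91  85  91  78  70  52  48  51
   54  50]
 [112 106 105 100  77  55  59  79  86  77  68  63  59  55  49  49  61  80
   92  77]
 [112  89  96  88  69  50  47  60  62  57  45  54  56  51  46  54  75 108
  119 107]
 [121 113 102  98  72  55  46  48  53  55  57  53  49  52  55  56  75 115
  127 111]
 [135 130 122 108  75  52  50  54  50  52  52  57  52  56  56  59  76 107
  129 112]
 [137 132 123 102  76  53  46  46  54  56  50  55  54  55  56  61  80 110
  125 109]
 [133 135 127 111  80  56  53  50  56  54  55  51  55  62  62  67  86 121
  130 108]]
```

```bash
python3 -m creep '{"translation":[[0,0,6],[0,0,6],[0,0,4],[0,0,2],[0,0,0.5],[0,0,0]],"rotation":[[0,0,0],[0,0,0],[0,0,0],[0,0,0],[0,0,0],[0,0,0]],"claw":[14,14,14,14,14,14]}' 30
python3 - <<'E'
from h import *
s=snapshot("side"); np.savez("s5.npz",**s); crop(s,"pics/s5.png",240,150,60,45,12)
print(sense()["tool_pos"],sense()["ft_force"],sense()["finger_gap"],sense()["tcp_rot"])
E
```

```text
time: 7.2
tool_pos: [573.0, 46.4, 103.7]
tcp_rot: [-180.0, 0.0, 90.0]
ft_force: [0.1, -0.5, -2.0]
finger_gap: 19.1
[573.12341303  46.38643857 103.91859304] [ 0.46397186  0.42267718 -1.32139578] 18.558307653168576 [1.79988627e+02 1.06268316e-04 8.99961676e+01]
```

View pics/s5.png

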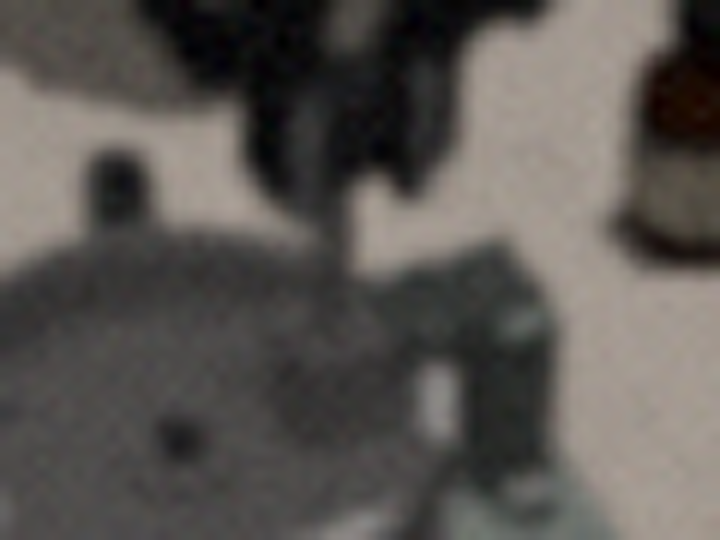

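```bash
python3 -m creep '{"translation":[[0,0,1],[0,0,1],[0,0,1],[0,0,1],[0,0,0]],"rotation":[[0,0,0],[0,0,0],[0,0,0],[0,0,0],[0,0,0]],"claw":[14,14,14,14,14]}' 30
python3 -m creep '{"translation":[[0,0,1],[0,0,0.5],[0,0,0]],"rotation":[[0,0,0],[0,0,0],[0,0,0]],"claw":[14,14,14]}' 30
```

```text
time: 7.75
tool_pos: [572.9, 46.4, 99.6]
tcp_rot: [-180.0, -0.0, 90.0]
ft_force: [0.1, -0.0, -1.5]
finger_gap: 19.0
time: 8.05
tool_pos: [573.0, 46.4, 98.2]
tcp_rot: [-180.0, -0.0, 90.0]
ft_force: [0.1, 0.8, -1.0]
finger_gap: 19.0
```

```bash
python3 -m creep '{"translation":[[0,0,1],[0,0,1],[0,0,0]],"rotation":[[0,0,0],[0,0,0],[0,0,0]],"claw":[14,14,14]}' 30
python3 -m creep '{"translation":[[0,0,1],[0,0,1],[0,0,1],[0,0,0]],"rotation":[[0,0,0],[0,0,0],[0,0,0],[0,0,0]],"claw":[14,14,14,14]}' 30
python3 - <<'E'
from h import *
s=snapshot("side"); np.savez("s5.npz",**s); s["frame"]=np.clip(s["frame"].astype(float)*2,0,255).astype(np.uint8);crop(s,"pics/s6.png",240,150,60,45,12)
print(sense()["tool_pos"],sense()["ft_force"],sense()["finger_gap"],sense()["tcp_rot"])
E
```

```text
time: 8.35
tool_pos: [572.8, 46.4, 96.1]
tcp_rot: [-180.0, 0.0, 90.0]
ft_force: [-0.3, -0.5, -0.9]
finger_gap: 19.0
time: 8.75
tool_pos: [572.8, 46.5, 93.0]
tcp_rot: [-180.0, -0.0, 90.0]
ft_force: [0.3, -0.1, -0.8]
finger_gap: 18.5
[572.89657075  46.41227269  93.14002818] [-0.24414008 -0.45081545 -0.82091401] 18.981026808540847 [-1.79985697e+02 -1.58891745e-03  8.99958839e+01]
```

View pics/s6.png

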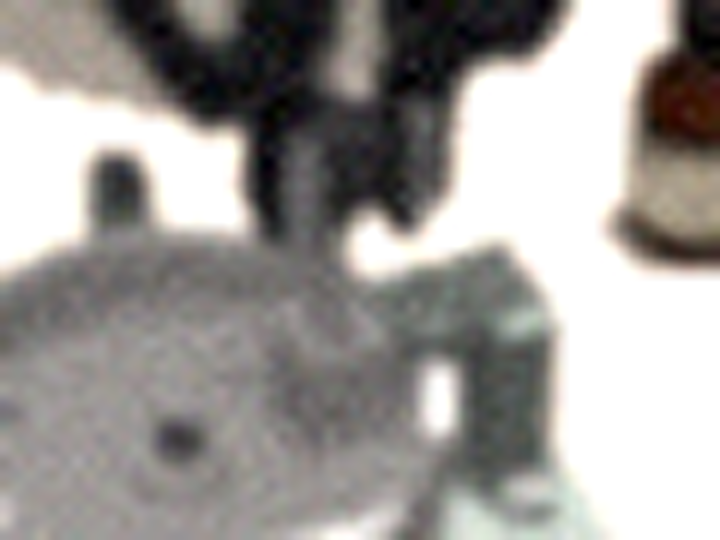

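```bash
python3 -m creep '{"translation":[[0,0,1.5],[0,0,1.5],[0,0,1.5],[0,0,1.5],[0,0,0]],"rotation":[[0,0,0],[0,0,0],[0,0,0],[0,0,0],[0,0,0]],"claw":[14,14,14,14,14]}' 30
python3 -m creep '{"translation":[[0,0,2],[0,0,2],[0,0,2],[0,0,2],[0,0,0]],"rotation":[[0,0,0],[0,0,0],[0,0,0],[0,0,0],[0,0,0]],"claw":[14,14,14,14,14]}' 30
```

```text
time: 9.3
tool_pos: [572.7, 46.4, 86.9]
tcp_rot: [-180.0, 0.0, 90.0]
ft_force: [-0.5, -1.2, -1.0]
finger_gap: 19.1
time: 9.8
tool_pos: [572.7, 46.4, 78.8]
tcp_rot: [-180.0, 0.0, 90.0]
ft_force: [-0.6, 0.0, -0.2]
finger_gap: 19.2
```

```bash
python3 -m creep '{"translation":[[0,0,2],[0,0,2],[0,0,1],[0,0,1],[0,0,0]],"rotation":[[0,0,0],[0,0,0],[0,0,0],[0,0,0],[0,0,0]],"claw":[14,14,14,14,14]}' 30
```

```text
time: 10.3
tool_pos: [572.9, 46.5, 73.1]
tcp_rot: [-180.0, -0.0, 90.0]
ft_force: [0.0, -0.1, -0.8]
finger_gap: 19.3
```

Tip is now at about 36.5 and riding free, so I'll continue gently to the face.

```bash
python3 -m creep '{"translation":[[0,0,1],[0,0,1],[0,0,0.5],[0,0,0]],"rotation":[[0,0,0],[0,0,0],[0,0,0],[0,0,0]],"claw":[14,14,14,14]}' 30
python3 -m creep '{"translation":[[0,0,0.5],[0,0,0.5],[0,0,0]],"rotation":[[0,0,0],[0,0,0],[0,0,0]],"claw":[14,14,14]}' 30
```

```text
time: 10.7
tool_pos: [573.0, 46.5, 70.7]
tcp_rot: [-180.0, -0.0, 90.0]
ft_force: [0.0, 1.2, -1.5]
finger_gap: 19.3
time: 11.0
tool_pos: [572.9, 46.4, 69.7]
tcp_rot: [-180.0, -0.0, 90.0]
ft_force: [-0.2, 0.1, -0.9]
finger_gap: 19.3
```

```bash
python3 -m creep '{"translation":[[0,0,0.4],[0,0,0],[0,0,0],[0,0,0],[0,0,0],[0,0,0]],"rotation":[[0,0,0],[0,0,0],[0,0,0],[0,0,0],[0,0,0],[0,0,0]],"claw":[19,21,24,28,36,40]}' 30
python3 -m creep '{"translation":[[0,0,-6],[0,0,-12],[0,0,-16],[0,0,-16],[0,0,-10],[0,0,-5],[0,0,0]],"rotation":[[0,0,0],[0,0,0],[0,0,0],[0,0,0],[0,0,0],[0,0,0],[0,0,0]],"claw":[40,40,40,40,40,40,40]}' 30
python3 - <<'E'
from h import *
s=snapshot("side"); crop(s,"pics/s7.png",215,120,100,75,7)
print(sense()["tool_pos"],sense()["ft_force"],sense()["finger_gap"],sense()["tcp_rot"])
E
```

```text
time: 11.6
tool_pos: [573.1, 46.4, 69.5]
tcp_rot: [180.0, 0.0, 90.0]
ft_force: [-0.1, 1.3, 1.2]
finger_gap: 40.0
time: 12.3
tool_pos: [573.7, 46.4, 135.7]
tcp_rot: [179.9, 0.0, 90.0]
ft_force: [-0.4, 0.2, -0.1]
finger_gap: 40.1
[573.12826972  46.41305355 134.68244448] [ 0.51285173 -0.20777158  0.14575543] 40.15560549642956 [1.79967664e+02 8.58059083e-04 8.99990825e+01]
```

View pics/s7.png

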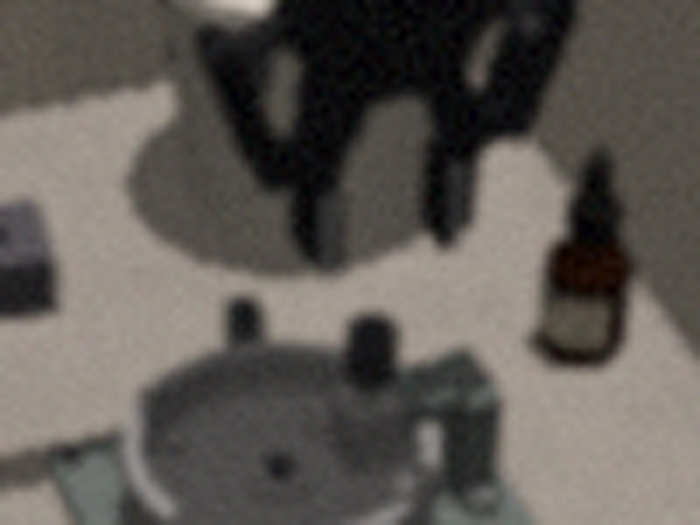

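```bash
python3 -m creep '{"translation":[[0,0,0],[0,0,0],[0,0,0],[0,0,0],[0,0,0],[0,0,0],[0,0,0]],"rotation":[[0,0,-0.13],[0,0,-0.13],[0,0,-0.13],[0,0,-0.13],[0,0,-0.13],[0,0,-0.13],[0,0,-0.128]],"claw":[40,40,40,30,26,26,26]}' 30
python3 -m creep '{"translation":[[5.6,-16.1,0],[5.6,-16.1,0],[5.6,-16.1,0],[5.6,-16.1,0],[5.7,-16.2,0],[0,0,0],[0,0,0]],"rotation":[[0,0,0],[0,0,0],[0,0,0],[0,0,0],[0,0,0],[0,0,0],[0,0,0]],"claw":[26,26,26,26,26,26,26]}' 30
python3 - <<'E'
from h import *
s=snapshot("side"); np.savez("s8.npz",**s);crop(s,"pics/s8.png",200,110,110,85,7)
s=snapshot("top"); np.savez("t8.npz",**s);crop(s,"pics/t8.png",190,130,110,85,7)
print(sense()["tool_pos"],sense()["ft_force"],sense()["finger_gap"],sense()["tcp_rot"])
E
```

```text
time: 13.05
tool_pos: [572.2, 46.4, 133.1]
tcp_rot: [-179.9, -0.1, 142.3]
ft_force: [0.1, 0.1, 0.5]
finger_gap: 26.0
time: 13.75
tool_pos: [501.1, 0.2, 133.9]
tcp_rot: [-180.0, -0.0, 142.0]
ft_force: [-0.1, -0.0, -0.1]
finger_gap: 26.0
[501.65875867   0.51273429 134.19854616] [-0.21328327 -0.38330268  0.55196645] 25.892261368665295 [ 1.79990330e+02 -7.89436985e-03  1.42030361e+02]
```

View pics/s8.png

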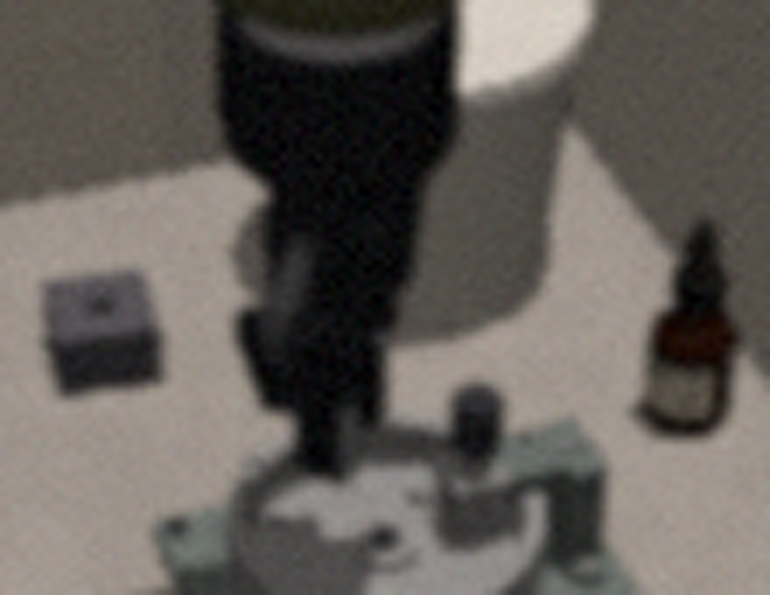

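View pics/t8.png

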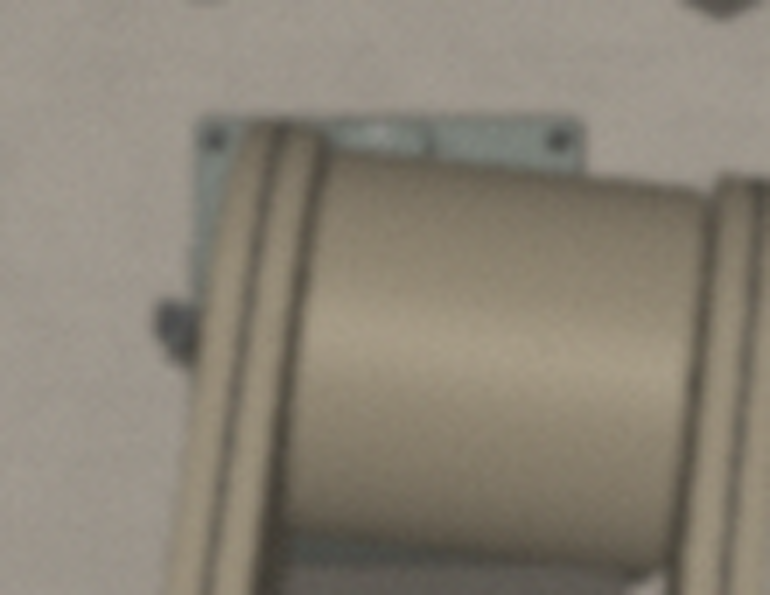

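```bash
python3 -m creep '{"translation":[[0,0,14],[0,0,18],[0,0,18],[0,0,12],[0,0,6],[0,0,3],[0,0,3],[0,0,2],[0,0,0]],"rotation":[[0,0,0],[0,0,0],[0,0,0],[0,0,0],[0,0,0],[0,0,0],[0,0,0],[0,0,0],[0,0,0]],"claw":[26,26,26,26,26,26,26,26,26]}' 30
python3 -m creep '{"translation":[[0,0,4],[0,0,4],[0,0,4],[0,0,3],[0,0,3],[0,0,2],[0,0,0]],"rotation":[[0,0,0],[0,0,0],[0,0,0],[0,0,0],[0,0,0],[0,0,0],[0,0,0]],"claw":[26,26,26,26,26,26,26]}' 30
python3 - <<'E'
from h import *
s=snapshot("side"); np.savez("s9.npz",**s);crop(s,"pics/s9.png",200,110,110,85,7)
E
```

```text
time: 14.75
tool_pos: [501.5, 0.2, 58.7]
tcp_rot: [180.0, 0.0, 142.0]
ft_force: [-0.3, 0.4, 0.0]
finger_gap: 26.0
time: 15.45
tool_pos: [501.0, 0.2, 38.0]
tcp_rot: [-180.0, -0.0, 142.0]
ft_force: [0.5, -0.5, 0.4]
finger_gap: 25.8
```

View pics/s9.png

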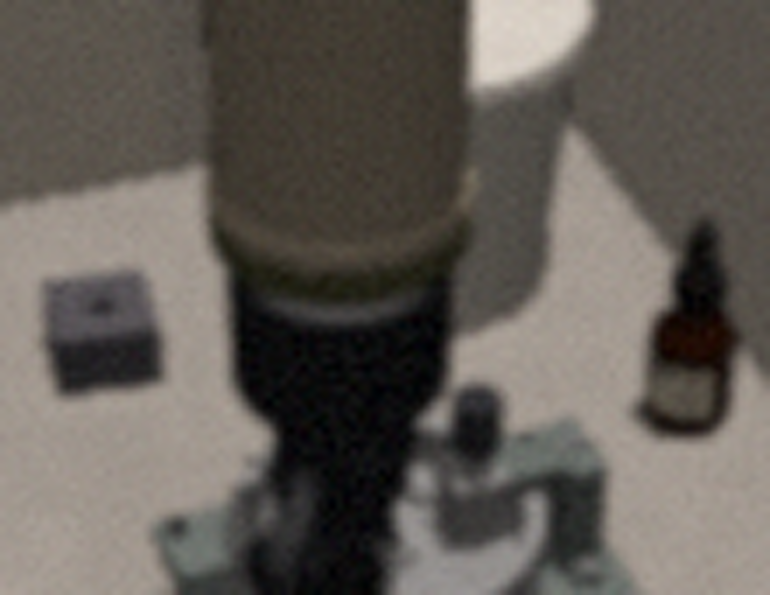

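Free descent with the pin still up. Next I close on the rim.

```bash
python3 -m creep '{"translation":[[0,0,0],[0,0,0],[0,0,0],[0,0,0],[0,0,0],[0,0,0],[0,0,0],[0,0,0]],"rotation":[[0,0,0],[0,0,0],[0,0,0],[0,0,0],[0,0,0],[0,0,0],[0,0,0],[0,0,0]],"claw":[18,14,11,9,8,7,6,6]}' 20
python3 -c "
from bench import *; s=sense();print(s['tool_pos'],s['ft_force'],s['wrist_torque'],s['finger_gap'])"
```

```text
time: 16.3
tool_pos: [502.7, 1.8, 38.7]
tcp_rot: [179.8, 0.1, 142.0]
ft_force: [7.9, 8.4, -5.5]
finger_gap: 6.5
[502.727965     1.79174552  38.74640965] [ 7.90965786  8.38136442 -5.46396158] [ 1.42780623 -1.14331218 -0.16764739] 6.485432617385593
```

```bash
python3 -m creep '{"translation":[[0,1,0],[0,1,0],[0,0.5,0],[0,0,0]],"rotation":[[0,0,0],[0,0,0],[0,0,0],[0,0,0]],"claw":[6,6,6,6]}' 20
python3 -c "
from bench import *; s=sense();print(s['tool_pos'],s['ft_force'],s['wrist_torque'],s['finger_gap'])"
```

```text
time: 16.7
tool_pos: [502.8, 1.8, 38.7]
tcp_rot: [-180.0, 0.0, 142.0]
ft_force: [-2.2, -1.0, 4.6]
finger_gap: 6.4
[502.84922088   1.82416035  38.68595185] [-2.16451198 -0.95639763  4.59063079] [-0.25830654  0.25828953 -0.13134086] 6.3635053670958035
```

```bash
python3 -m creep '{"translation":[[0.6,0.01,0],[1.1,0.02,0],[1.7,0.03,0],[1.7,0.03,0],[1.7,0.03,0],[0.6,0,0],[0,0,0]],"rotation":[[0,0,0.01],[0,0,0.02],[0,0,0.03],[0,0,0.03],[0,0,0.03],[0,0,0.01],[0,0,0]],"claw":[6,6,6,6,6,6,6]}' 20
python3 - <<'E'
from h import *
s=sense();print(s['tool_pos'],s['ft_force'],s['wrist_torque'],s['finger_gap'])
y=np.radians(s['tcp_rot'][2]);f=s['ft_force'];print('tang',f[0]*np.cos(y)+f[1]*np.sin(y),'inward',f[0]*np.sin(y)-f[1]*np.cos(y))
s=snapshot("side"); np.savez("s10.npz",**s);crop(s,"pics/s10.png",200,110,110,85,7)
E
```

```text
time: 17.4
tool_pos: [497.2, 6.4, 38.7]
tcp_rot: [-180.0, 0.0, 134.5]
ft_force: [-3.3, -5.5, 6.3]
finger_gap: 6.7
[497.18712041   6.42203823  38.69110853] [-3.27894783 -5.54490913  6.2932951 ] [-0.90246923  0.39609007  0.05506059] 6.742437135951608
tang -1.657568562609598 inward -6.224948400834506
```

View pics/s10.png

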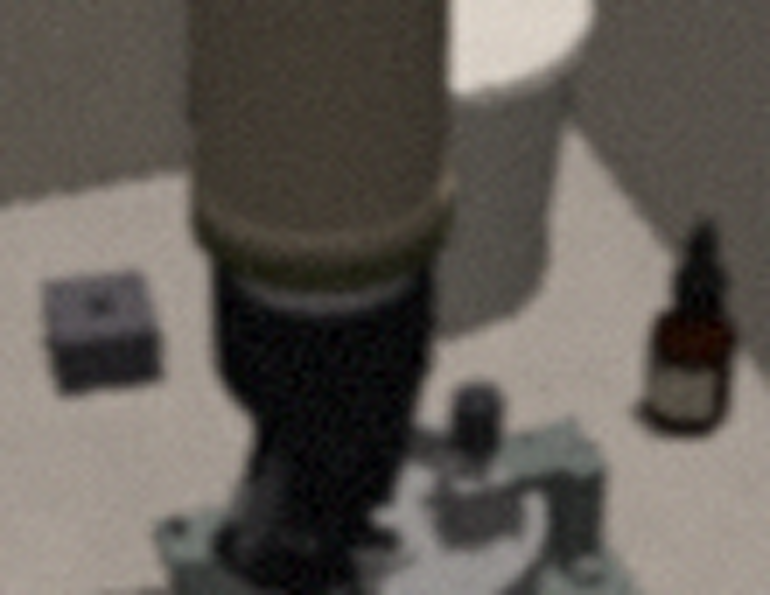

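```bash
cat > ck.py <<'E'
import sys
from h import *
s=sense();y=np.radians(s['tcp_rot'][2]);f=s['ft_force']
print('yaw',s['tcp_rot'][2].round(2),'pos',s['tool_pos'].round(1),'tang %.1f inward %.1f z %.1f tz %.2f gap %.1f'%(f[0]*np.cos(y)+f[1]*np.sin(y),f[0]*np.sin(y)-f[1]*np.cos(y),f[2],s['wrist_torque'][2],s['finger_gap']))
if len(sys.argv)>1:
    s=snapshot("side"); np.savez(sys.argv[1]+".npz",**s)
    g=cv2.cvtColor(s["frame"],cv2.COLOR_RGB2GRAY)
    print('head column',g[155:182,267].tolist())
    crop(s,"pics/"+sys.argv[1]+".png",200,110,110,85,7)
E
python3 -m creep '{"translation":[[0.6,-0.1,0],[1.1,-0.1,0],[1.7,-0.1,0],[1.7,-0.1,0],[1.7,-0.1,0],[1.7,-0.1,0],[1.7,-0.1,0],[1.7,0,0],[0.6,0,0],[0,0,0]],"rotation":[[0,0,0.01],[0,0,0.02],[0,0,0.03],[0,0,0.03],[0,0,0.03],[0,0,0.03],[0,0,0.03],[0,0,0.03],[0,0,0.01],[0,0,0]],"claw":[6,6,6,6,6,6,6,6,6,6]}' 20
python3 ck.py s11
```

```text
time: 18.45
tool_pos: [488.8, 16.0, 38.7]
tcp_rot: [-180.0, 0.0, 121.9]
ft_force: [-0.9, -4.2, 5.3]
finger_gap: 6.4
yaw 121.89 pos [488.8  16.   38.7] tang -3.1 inward -3.0 z 5.3 tz -0.02 gap 6.4
head column [82, 88, 116, 145, 156, 158, 157, 155, 146, 110, 67, 53, 43, 48, 28, 24, 18, 24, 17, 25, 35, 50, 64, 87, 107, 85, 59]
```

```bash
python3 -m creep '{"translation":[[0.6,-0.1,0],[1.1,-0.1,0],[1.7,0,0],[1.7,0,0],[1.7,-0.1,0],[1.7,0,0],[1.7,0,0],[1.7,0,0],[0.6,0,0],[0,0,0]],"rotation":[[0,0,0.01],[0,0,0.02],[0,0,0.03],[0,0,0.03],[0,0,0.03],[0,0,0.03],[0,0,0.03],[0,0,0.03],[0,0,0.01],[0,0,0]],"claw":[6,6,6,6,6,6,6,6,6,6]}' 20
python3 ck.py s12
```

```text
time: 19.5
tool_pos: [482.8, 27.1, 38.7]
tcp_rot: [-180.0, 0.0, 109.3]
ft_force: [-3.5, -3.9, 8.1]
finger_gap: 6.3
yaw 109.28 pos [482.8  27.1  38.7] tang -2.6 inward -4.6 z 8.1 tz -0.01 gap 6.3
head column [83, 87, 114, 147, 157, 158, 157, 156, 144, 110, 70, 51, 48, 45, 29, 29, 14, 24, 16, 30, 37, 52, 61, 89, 111, 82, 61]
```

View pics/s12.png

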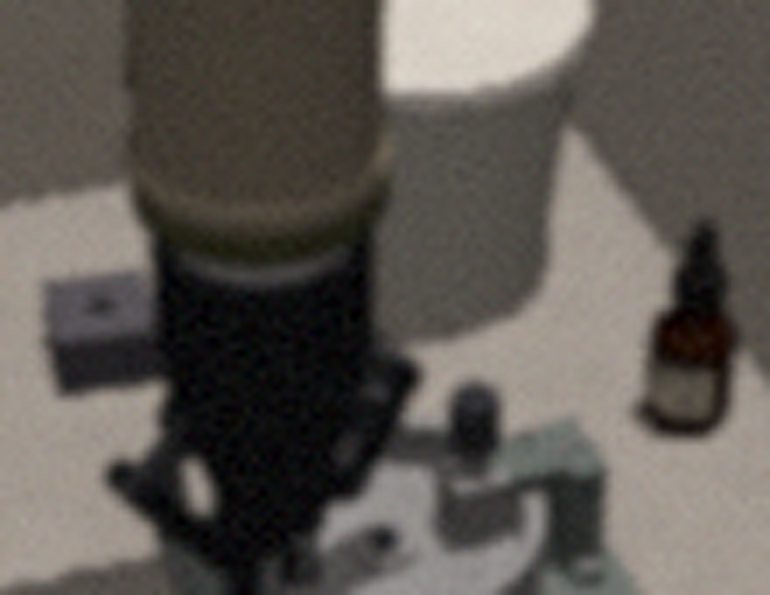

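```bash
python3 -m creep '{"translation":[[0.9,-0.2,-0.2],[0.9,-0.2,-0.2],[0.9,-0.1,0],[0.9,0,0],[0.5,0,0],[0,0,0]],"rotation":[[0,0,0.016],[0,0,0.016],[0,0,0.016],[0,0,0.016],[0,0,0.008],[0,0,0]],"claw":[6,6,6,6,6,6]}' 20
python3 ck.py s13
python3 - <<'E'
from h import *
s=snapshot("top"); crop(s,"pics/t13.png",190,130,110,85,7)
E
```

```text
time: 20.15
tool_pos: [481.3, 31.1, 38.7]
tcp_rot: [-180.0, 0.0, 105.2]
ft_force: [-0.3, -3.7, 0.7]
finger_gap: 6.3
yaw 105.22 pos [481.3  31.1  38.7] tang -3.5 inward -1.2 z 0.7 tz -0.14 gap 6.3
head column [85, 90, 114, 145, 157, 158, 158, 156, 145, 107, 63, 51, 54, 31, 25, 24, 17, 20, 24, 26, 44, 51, 65, 91, 109, 82, 59]
```

View pics/t13.png

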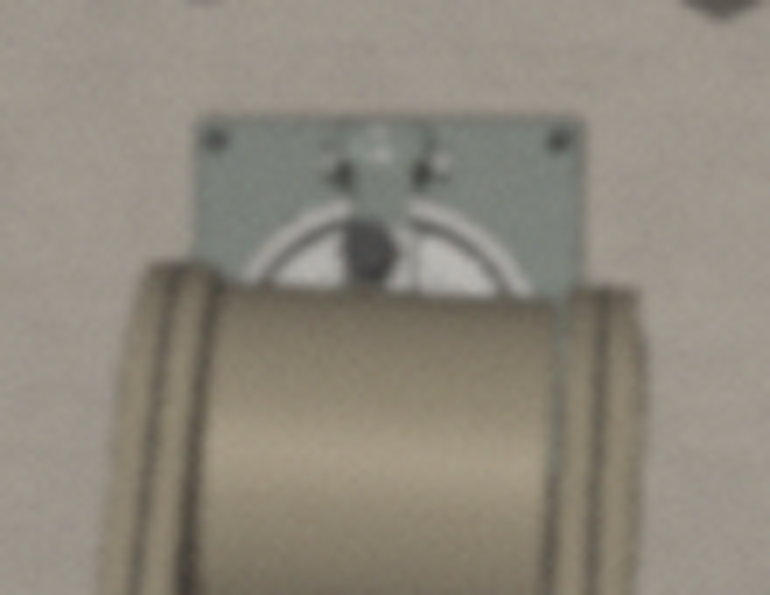

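```bash
python3 -m creep '{"translation":[[0.46,0,0],[0.46,0,0],[0.46,0,0],[0.46,0,0],[0.46,0,0]],"rotation":[[0,0,0.008],[0,0,0.008],[0,0,0.008],[0,0,0.008],[0,0,0.008]],"claw":[6,6,6,6,6]}' 20
python3 ck.py s14
```

```text
time: 20.75
tool_pos: [480.7, 33.2, 38.7]
tcp_rot: [-180.0, 0.0, 102.9]
ft_force: [-0.1, -5.5, 1.4]
finger_gap: 6.4
yaw 102.92 pos [480.7  33.2  38.7] tang -5.3 inward -1.3 z 1.4 tz -0.08 gap 6.4
head column [82, 88, 117, 149, 159, 157, 155, 158, 145, 107, 68, 48, 50, 35, 29, 20, 17, 22, 25, 34, 40, 50, 61, 87, 105, 83, 60]
```

```bash
python3 -m creep '{"translation":[[0.46,0,0],[0.46,0,0],[0.46,0,0],[0.46,0,0],[0,0,0]],"rotation":[[0,0,0.008],[0,0,0.008],[0,0,0.008],[0,0,0.008],[0,0,0]],"claw":[6,6,6,6,6]}' 20
python3 ck.py s15
```

```text
time: 21.3
tool_pos: [480.2, 35.1, 38.7]
tcp_rot: [-180.0, 0.0, 101.1]
ft_force: [0.3, -4.4, 2.4]
finger_gap: 6.4
yaw 101.1 pos [480.2  35.1  38.7] tang -4.4 inward -0.5 z 2.4 tz -0.04 gap 6.4
head column [82, 90, 111, 147, 157, 158, 159, 158, 145, 115, 68, 53, 52, 37, 30, 22, 21, 23, 19, 24, 38, 53, 64, 90, 108, 85, 63]
```

```bash
python3 -m creep '{"translation":[[0.46,0,0],[0.46,0,0],[0.46,0,0],[0.46,0,0],[0,0,0]],"rotation":[[0,0,0.008],[0,0,0.008],[0,0,0.008],[0,0,0.008],[0,0,0]],"claw":[6,6,6,6,6]}' 20
python3 ck.py s16
```

```text
time: 21.85
tool_pos: [479.7, 36.9, 38.7]
tcp_rot: [-180.0, -0.0, 99.3]
ft_force: [-1.3, -6.2, 2.6]
finger_gap: 6.2
yaw 99.27 pos [479.7  36.9  38.7] tang -5.9 inward -2.3 z 2.6 tz -0.13 gap 6.2
head column [79, 93, 116, 146, 157, 156, 156, 155, 143, 110, 66, 53, 51, 38, 30, 27, 20, 22, 27, 23, 41, 57, 63, 90, 106, 82, 60]
```

```bash
python3 -m creep '{"translation":[[0.46,-0.05,0],[0.46,-0.05,0],[0.46,0,0],[0.46,0,0],[0,0,0]],"rotation":[[0,0,0.008],[0,0,0.008],[0,0,0.008],[0,0,0.008],[0,0,0]],"claw":[6,6,6,6,6]}' 20
python3 ck.py s17
```

```text
time: 22.4
tool_pos: [479.4, 38.7, 38.7]
tcp_rot: [-180.0, 0.0, 97.4]
ft_force: [-0.7, -5.5, 1.1]
finger_gap: 6.6
yaw 97.43 pos [479.4  38.7  38.7] tang -5.4 inward -1.4 z 1.1 tz -0.12 gap 6.6
head column [85, 90, 119, 145, 159, 157, 157, 156, 141, 109, 68, 50, 48, 43, 29, 23, 23, 19, 15, 27, 44, 50, 65, 89, 104, 79, 58]
```

```bash
python3 -m creep '{"translation":[[0.46,0,0],[0.46,0,0],[0.46,0,0],[0.46,0,0],[0,0,0]],"rotation":[[0,0,0.008],[0,0,0.008],[0,0,0.008],[0,0,0.008],[0,0,0]],"claw":[6,6,6,6,6]}' 20
python3 ck.py s18
```

```text
time: 22.95
tool_pos: [479.1, 40.5, 38.7]
tcp_rot: [-180.0, 0.0, 95.6]
ft_force: [-1.4, -5.5, 3.3]
finger_gap: 6.5
yaw 95.6 pos [479.1  40.5  38.7] tang -5.3 inward -1.9 z 3.3 tz -0.15 gap 6.5
head column [84, 90, 113, 146, 154, 159, 156, 161, 157, 157, 159, 152, 138, 88, 53, 50, 51, 39, 28, 19, 14, 23, 27, 49, 72, 70, 58]
```

View pics/s18.png

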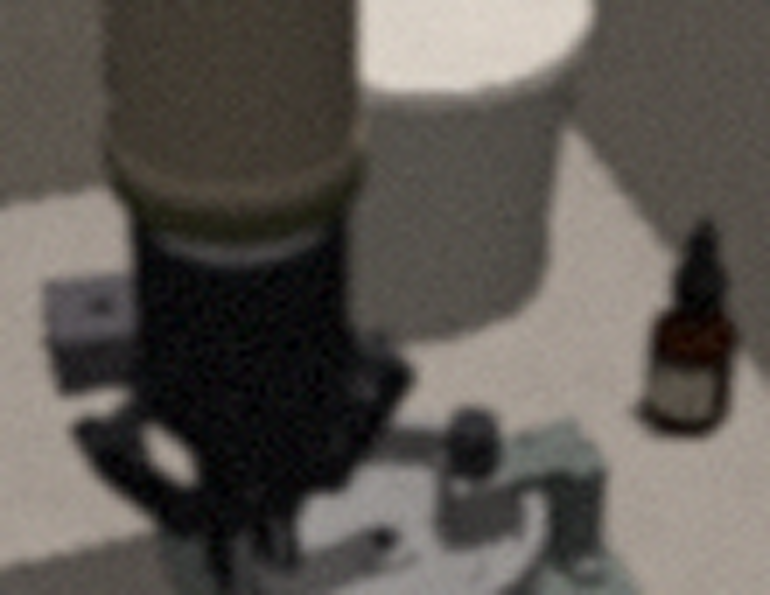

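Run:
```python
from h import *
S=dict(np.load("s18.npz"))
for z in(99,88): print(z,proj(S,[572.9,46.4,z]))
```

```text
99 [268.16382494 166.94628457]
88 [268.03274636 170.15988569]
```

The head has dropped from about row 164.3 to 168, about 3.5 px against an expected 3.2 for 11 mm, so the pin is home. I'll stop turning, relax and let go.

```bash
python3 -m creep '{"translation":[[-0.3,-0.2,0],[0,0,0],[0,0,0],[0,0,0],[0,0,0],[0,0,0],[0,0,0],[0,0,0]],"rotation":[[0,0,0],[0,0,0],[0,0,0],[0,0,0],[0,0,0],[0,0,0],[0,0,0],[0,0,0]],"claw":[7,8,10,12,16,20,24,26]}' 20
python3 ck.py s19
python3 -m creep '{"translation":[[0,0,-2],[0,0,-4],[0,0,-8],[0,0,-14],[0,0,-20],[0,0,-25],[0,0,-25],[0,0,-15],[0,0,-5],[0,0,0]],"rotation":[[0,0,0],[0,0,0],[0,0,0],[0,0,0],[0,0,0],[0,0,0],[0,0,0],[0,0,0],[0,0,0],[0,0,0]],"claw":[26,26,26,26,26,26,26,26,26,26]}' 20
python3 ck.py s20
```

```text
time: 23.8
tool_pos: [479.3, 40.3, 38.8]
tcp_rot: [180.0, -0.0, 95.6]
ft_force: [-0.3, 0.3, -0.5]
finger_gap: 26.2
yaw 95.62 pos [479.3  40.3  38.8] tang 0.3 inward -0.2 z -0.5 tz 0.02 gap 26.2
head column [84, 87, 113, 148, 158, 156, 156, 155, 158, 157, 161, 156, 137, 90, 55, 49, 46, 42, 26, 20, 23, 19, 23, 54, 71, 71, 62]
time: 24.85
tool_pos: [479.8, 40.2, 157.6]
tcp_rot: [179.9, 0.0, 95.6]
ft_force: [-1.2, 0.2, -0.6]
finger_gap: 26.4
yaw 95.62 pos [479.8  40.2 157.6] tang 0.3 inward -1.2 z -0.6 tz -0.06 gap 26.4
head column [81, 85, 118, 145, 156, 155, 156, 157, 152, 159, 160, 156, 135, 84, 53, 48, 48, 39, 27, 20, 14, 22, 24, 53, 73, 65, 55]
```

```bash
python3 -m creep '{"translation":[[10,0,-5],[20,0,-5],[25,0,-5],[30,0,-5],[30,0,0],[30,0,0],[20,0,0],[10,0,0],[4,0,0],[0,0,0]],"rotation":[[0,0,0],[0,0,0],[0,0,0],[0,0,0],[0,0,0],[0,0,0],[0,0,0],[0,0,0],[0,0,0],[0,0,0]],"claw":[26,26,26,26,26,26,26,26,26,26]}' 20
python3 - <<'E'
from h import *
s=snapshot("side"); crop(s,"pics/s21.png",200,110,110,85,7)
cv2.imwrite("pics/S21.png",cv2.resize(s["frame"][:,:,::-1],(800,600)))
s=snapshot("top"); crop(s,"pics/t21.png",190,130,110,85,7)
cv2.imwrite("pics/T21.png",cv2.resize(s["frame"][:,:,::-1],(800,600)))
E
```

```text
time: 25.9
tool_pos: [461.4, 218.4, 176.3]
tcp_rot: [-179.9, 0.0, 95.6]
ft_force: [-0.8, -0.7, -0.8]
finger_gap: 26.2
```

View pics/s21.png

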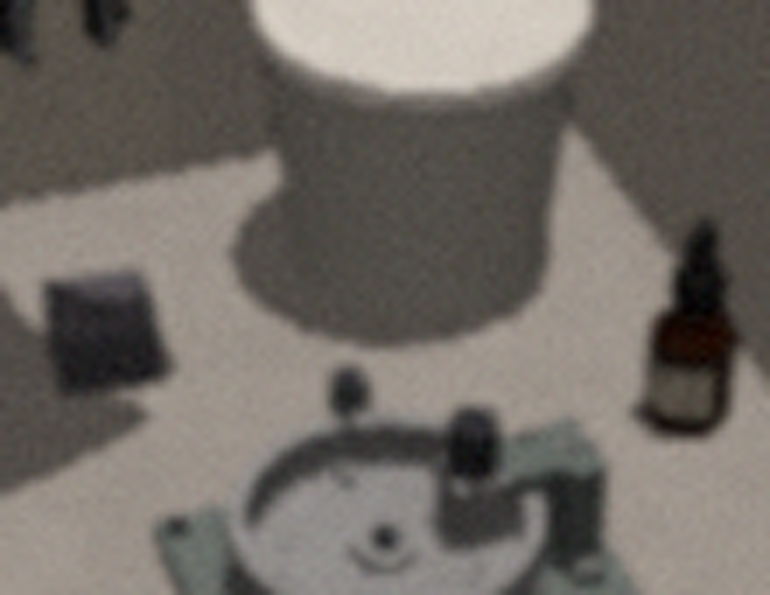

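View pics/t21.png

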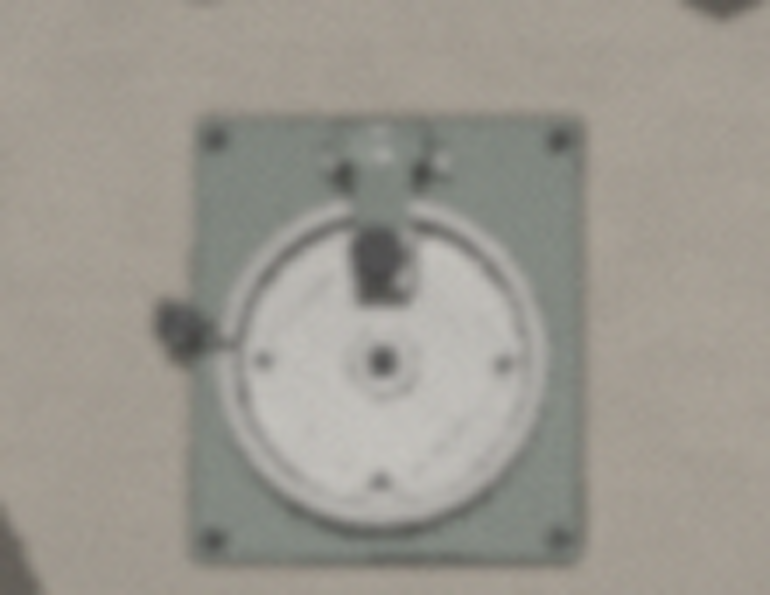

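View pics/T21.png

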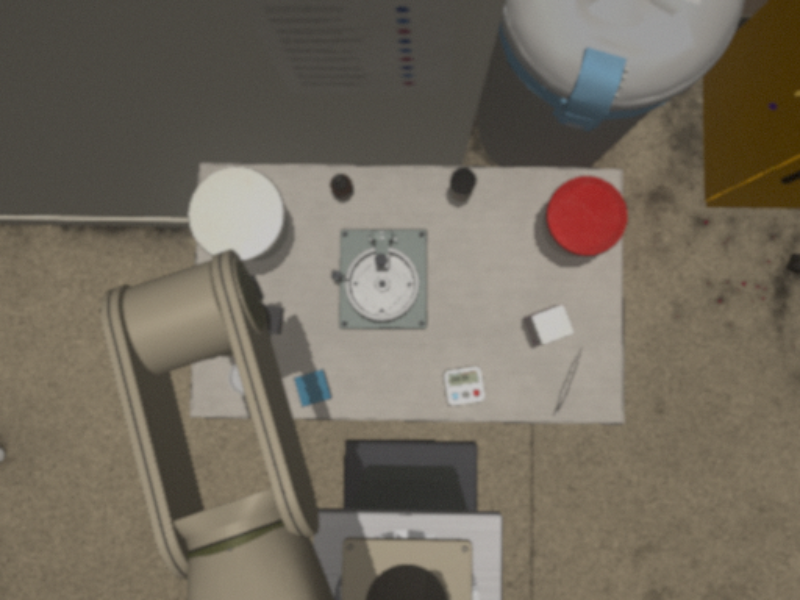

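In these last views the mark on the rim at (226, 345) sits beside the pointer tip. The pin head is low on the guide at (378, 252), and the bystanders are where they started.

```bash
python3 -c "
from bench import *; print(sense()['ft_force'],sense()['time']); print(hand_in())"
```

```text
[ 0.61281851  0.49267836 -0.23080267] 26.0
the job is handed in; nothing more can be done
None
```

The timing pin is home in the guide, and I handed the job in at 26.0 s of the 67 s allowed. No verdict came back.

- **Pin into the guide:** I took it from the stand, and it went down the bore with no contact force showing. I released it riding on the pulley's face.
- **Turning the pulley:** I pinched the rim and turned it clockwise about 0.81 rad, going slowly near the mark. I stopped as soon as the side view showed the pin had dropped, then let go and backed clear.

**Last checks:**
- **Pin height:** The head dropped about 3.5 px, against 3.2 px expected for the full 11 mm. It stayed there after I let go.
- **Mark and pointer:** In the top view the mark is beside the pointer.
- **Forces:** The sideways force on the rim peaked at about 6 N in the readings and was about 5 N when the pin dropped. Wrist forces were near zero after release.
- **Other things on the trolley:** Those in view are where they started. The arm partly hid the petri dish in the last top picture. The gripper stayed well above the dish.

**What was off:**
- **Rim position:** When the gripper closed, the rim was about 2 mm off my estimate. It pushed the tool with about 11 N until I re-centred it.
- **Lock not tested:** I did not try turning the pulley to check that it is locked; that rests on the pin being down.

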